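# Move the round crispbread to the empty cooling stand with the turner

### The job

In the pantry store-room, slide the turner under the round crispbread, lift it off its stand and set it centred and flat on the rails of the empty stand. Then draw the turner right out from under it and leave it standing flat on its blade on the table. Do not touch the breads with the gripper's fingers, keep the round one level, and leave the square one where it is.

Things in the scene. Friction and masses are not known exactly. Their poses are not given: they have to be found in the camera images.
- round_center (a point): Centre (half-way up, 51 mm over the table) of the round crispbread: rigid tan disc, 104 mm across, 12 thick, about 90 g. It lies centred on one of three identical white stands fixed to the table (described under empty_stand). At the start its x points level along that stand's rails, away from the open front; z up.
- square_center (a point): Centre (half-way up) of the square crispbread, to be left alone: same look, 98 x 98 x 12 mm, centred on another of the stands, its x along the rails.
- empty_stand: The stand with nothing on it: two level rails 110 mm long (along x), 20 wide, clear gap of 70 between them, tops 45 mm above the table, legs at the rails' ends. Open at the front (-x) end and below; only a bar 8 mm high on the table joins the far (+x) legs. Origin: on the table under its centre; x along the rails away from the open front, z up.
- turner_grip (a point): Centre of the turner's level black handle (70 long x, 20 wide y, 26 high). Turner: 190 g, starts with its steel blade flat on the table. x points to the blade's tip, z up. Blade 104 x 48 x 3 mm, level: its rear end 40, tip 144 mm ahead of this point, underside 45 mm below; the shank rises at the rear 8 mm. Grip from above across the width, firmly (60 N or more).
Mind the look-alikes: they are no part of the job. Leave any blue, red or yellow look-alike of the part that bears turner_grip alone.

How it is judged:
By the outcome, as a careful person would: the job done as asked, in the order asked, and still so for the second after the job is handed in, with the robot touching nothing.
It also fails if it takes over 54 s, if anything falls off the work surface, if the arm or the gripper's body presses on something with over 40 N, if the wrist force passes 120 N, or if a joint passes its speed limit or range.

### The arm

A 6-joint arm with a two-finger parallel gripper is mounted at the origin on the work surface. World frame = base frame: x ahead of the robot, y to its left, z up, the work surface at z = 0. Lengths are in m, angles in degrees, forces in N, time in s.
With the tool pointing down it reaches from about 0.325 to 0.85 m from the base axis. Payload 15.5 kg.
Tool frame: the origin (TCP) lies midway between the tips of the shut fingers; the grasp point (between the pads) lies 19 mm behind it; z points along the fingers, y is the line along which they close (so a half turn about z gives the same grasp; the last joint's range is limited). The gripper opens to 91 mm and grips with 3 to 60 N. Pads are 32 mm wide; open, the fingers measure 118 mm over their backs; the gripper's body (76 mm by 178 mm) begins 60 mm behind the grasp point.
Start: joints at [67.523, 28.281, 77.091, -0, 74.628, -5.472], TCP at [0.183, 0.598, 0.214] pointing down, gripper open.
Joint ranges: [-166.48, 166.48], [-47.26, 123.95], [12.59, 153.08], [-70.14, 250.14], [6.76, 159.57], [-176.63, 176.63]. Speed limits (degrees/s): [108.29, 108.29, 147.25, 172.46, 172.46, 172.46].

### API

Orientations are given as a 3x3 rotation matrix whose columns are the frame's x, y, z axes.
In Python, from bench import ctrl gives the robot as it stands. The module is installed in compiled form; this text tells all that it offers. Calls block until the motion is done:
- ctrl.goto(position, orientation): joint-space move of the TCP to a pose.
- ctrl.move_l(position, vel=0.15, ori=None, contact_N=None): straight line of the TCP; ori=None keeps the orientation; vel is the mean speed in m/s. With contact_N (N) it stops when the force on the tool has changed by that much, and returns True; else False.
- ctrl.movej(angles): joint-space move.
- ctrl.command_gripper(opening): opening from 0.0 (shut) to 1.0 (fully open); the grip force is fixed at half the most; returns when the fingers have stopped.
- ctrl.sleep(seconds).
- ctrl.ik(position, orientation): joint angles nearest the present ones, or None.
- ctrl.read_camera(name): name is "scene" or "top" or "wrist"; returns the picture (480x640x3 uint8, blue, green, red); there is no depth.
- ctrl.camera_params(name): a dict with "fx", "fy", "cx", "cy" (pixels), "pose" (4x4, takes a point from camera to world coordinates); the wrist camera has in their place "T_tool_cam" (4x4, takes a point from camera to tool coordinates, whose origin is the TCP and whose axes are the flange's). Camera axes: x right, y up, looking along -z (the intrinsics and any distortion apply to the point x, -y, -z); pixel columns grow to the right and rows downward; lengths in m; the calibration is good to about 2 mm. A picture is of the moment at which its call begins: read the wrist's pose just before it. camera_params takes no time and is no camera call.
A pose or a line that the arm cannot do raises ctrl.MotionError and nothing moves.
- ctrl.sign_off(): hands the job in; it is judged then, once.
Readings, each from a call of its own:
- ctrl.current_t(): time.
- ctrl.current_q(): joint angles.
- ctrl.current_dq(): joint speeds.
- ctrl.current_effort(): joint torques, N m.
- ctrl.current_tool_pos(): TCP position.
- ctrl.current_eef_rot(): TCP orientation.
- ctrl.current_contact_force(): force on the tool from outside, world axes, zero at the start.
- ctrl.current_wrist_torque(): the same for the moment, N m.
- ctrl.current_grip_width(): opening from 0.0 (shut) to 1.0 (fully open).
- ctrl.current_grasp_force(): force on a finger pad.
Only numpy, scipy, OpenCV 4.12 (cv2) and the standard library are available. Lean on these libraries where they do the work, as an engineer would, in place of code of your own. Each camera call takes 0.05 s, during which the arm holds its last target. There are 200 camera calls.

## Working session

There is one attempt and no reset: what is moved stays moved. The work goes in short steps, each a Python script; the robot and the scene stay as the last script left them, time stands still between calls to the robot, and variables do not carry over. Pictures are saved under pics/ and viewed, at most 12 in all, crops included, and the job is handed in when it is done.

```bash
mkdir -p pics; python3 - <<'E'
from bench import ctrl
import cv2, numpy as np
np.set_printoptions(precision=4,suppress=True)
for n in ("scene","top"):
    im=ctrl.read_camera(n); cv2.imwrite(f"pics/{n}0.png",im)
    p=ctrl.camera_params(n); print(n,p)
print(ctrl.camera_params("wrist")); print(ctrl.current_eef_rot(),ctrl.current_t())
E
```

```text
scene {'fx': 434.69162565899813, 'fy': 434.69162565899813, 'cx': 319.7542215495457, 'cy': 234.76131454793676, 'pose': array([[-0.3941, -0.6438,  0.6558,  1.0792],
       [ 0.919 , -0.2842,  0.2733,  0.3506],
       [ 0.0105,  0.7104,  0.7037,  0.6915],
       [ 0.    ,  0.    ,  0.    ,  1.    ]])}
top {'fx': 598.5225323448187, 'fy': 598.5225323448187, 'cx': 316.1205160572537, 'cy': 237.36681550756288, 'pose': array([[-0.0291,  0.9916, -0.1263,  0.3013],
       [-0.9993, -0.0317, -0.0186,  0.1023],
       [-0.0224,  0.1256,  0.9918,  1.3824],
       [ 0.    ,  0.    ,  0.    ,  1.    ]])}
{'fx': 352.7779063424014, 'fy': 352.7779063424014, 'cx': 325.87475457707507, 'cy': 239.9987998000688, 'T_tool_cam': array([[-0.0003,  0.9571,  0.2898,  0.0829],
       [ 1.    ,  0.0003, -0.0001,  0.0008],
       [-0.0002,  0.2898, -0.9571, -0.1699],
       [ 0.    ,  0.    ,  0.    ,  1.    ]])}
[[-0.9563  0.2924 -0.0004]
 [ 0.2924  0.9563 -0.001 ]
 [ 0.0001 -0.0011 -1.    ]] 0.1
```

View pics/scene0.png

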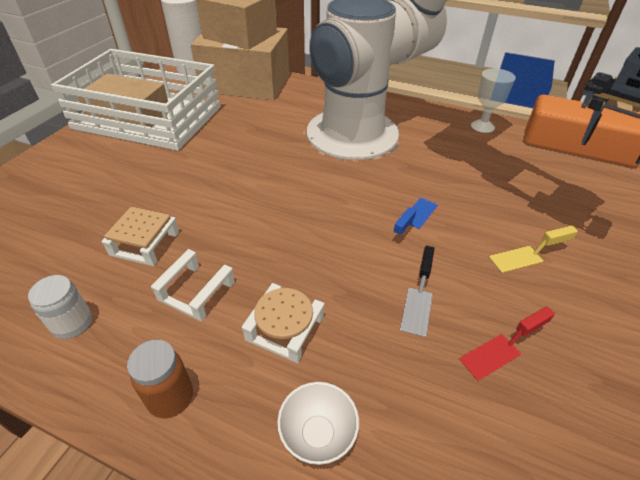

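View pics/top0.png

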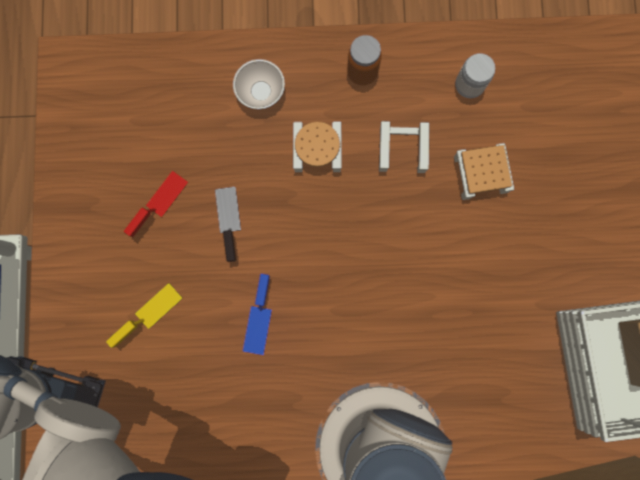

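The three white stands are at top px (317,144) with the round bread, (405,147) empty (bar on its far side, so it opens toward the robot) and (486,170) with the square bread. Possible turners: steel/black at top px (229,225), red (155,205), yellow (145,315) and blue (258,315). I choose the steel/black one, since its handle is black and its blade steel, and will check it in a crop.

```bash
cat > h.py <<'E'
from bench import ctrl
import cv2, numpy as np
np.set_printoptions(precision=4,suppress=True)
def cam(n):
    p=ctrl.camera_params(n)
    if n!="wrist": return p,p["pose"]
    T=np.eye(4); T[:3,:3]=ctrl.current_eef_rot(); T[:3,3]=ctrl.current_tool_pos()
    return p,T@p["T_tool_cam"]
def snap(n):
    c=cam(n); return ctrl.read_camera(n),c
def cast(c,uv,z):
    p,T=c; uv=np.atleast_2d(uv).astype(float)
    d=np.c_[(uv[:,0]-p["cx"])/p["fx"],-(uv[:,1]-p["cy"])/p["fy"],-np.ones(len(uv))]@T[:3,:3].T
    return (T[:3,3]+d*((z-T[2,3])/d[:,2])[:,None])
def proj(c,P):
    p,T=c; q=(np.atleast_2d(P)-T[:3,3])@T[:3,:3]
    return np.c_[p["cx"]-p["fx"]*q[:,0]/q[:,2],p["cy"]+p["fy"]*q[:,1]/q[:,2]]
def R(yaw):  # turner x at yaw, tool x opposite, pointing down
    c,s=np.cos(yaw),np.sin(yaw); return np.array([[-c,-s,0],[-s,c,0],[0,0,-1.]])
def blobs(mask,amin=60):
    m=cv2.findContours(mask.astype(np.uint8),cv2.RETR_EXTERNAL,cv2.CHAIN_APPROX_NONE)[0]
    return sorted([k for k in m if cv2.contourArea(k)>amin],key=cv2.contourArea,reverse=True)
def rect(c,cnt,z):  # min-area rectangle of a contour cast on plane z (mm-scaled)
    P=cast(c,cnt.reshape(-1,2),z)[:,:2]; (x,y),(w,h),a=cv2.minAreaRect((P*1000).astype(np.float32))
    if h>w: w,h,a=h,w,a+90
    return np.array([x,y])/1000,w,h,(a+90)%180-90
E
python3 - <<'E'
from h import *
im=cv2.imread("pics/top0.png"); c=cam("top"); hsv=cv2.cvtColor(im,cv2.COLOR_BGR2HSV)
H,S,V=[hsv[...,i].astype(int) for i in range(3)]
roi=np.zeros(H.shape,bool); roi[100:275,190:530]=1
def show(n,m,z,k=6):
    for b in blobs(m&roi,40)[:k]:
        print(n,b.reshape(-1,2).mean(0),*rect(c,b,z))
show("black",(V<60),.045); show("grey",(S<50)&(V>90)&(V<200),.003); show("tan",(S>90)&(V>190),.057)
show("white",(S<50)&(V>200),.045)
cv2.imwrite("pics/crop1.png",cv2.resize(im[100:275,190:530],None,fx=2.2,fy=2.2,interpolation=cv2.INTER_CUBIC))
E
```

```text
black [229.3478 245.7536] [0.4589 0.3234] 67.31329345703125 19.067838668823242 6.5153350830078125
grey [404.0377 143.2264] [ 0.688  -0.0854] 120.14340209960938 113.32939147949219 -3.0076904296875
grey [227.4667 209.3583] [0.5499 0.3344] 103.25628662109375 47.89249038696289 6.309204578399658
grey [258.0513 103.0256] [0.8034 0.2583] 91.38540649414062 19.891849517822266 87.86145782470703
grey [463.1111 174.5299] [ 0.6158 -0.2223] 116.2515869140625 27.002731323242188 7.977057456970215
grey [296.2653 160.1224] [0.6651 0.1668] 53.50181579589844 21.27853012084961 -1.3887557983398438
grey [337.4706 159.6275] [0.6631 0.0758] 55.665199279785156 18.87165641784668 -1.9543380737304688
tan [317.0924 142.8571] [0.6868 0.12  ] 93.7445068359375 93.45255279541016 -1.918304443359375
tan [477.8966 170.4759] [ 0.612  -0.2423] 87.39469909667969 48.86653518676758 7.229331970214844
white [384.6344 144.2473] [ 0.6814 -0.0358] 101.47903442382812 12.84231948852539 -5.166633605957031
white [423.9785 145.2688] [ 0.6756 -0.1262] 101.50469970703125 12.97414493560791 -4.4285888671875
white [403.2642 129.9811] [ 0.7137 -0.0805] 57.31637954711914 4.741881847381592 87.92858123779297
```

View pics/crop1.png

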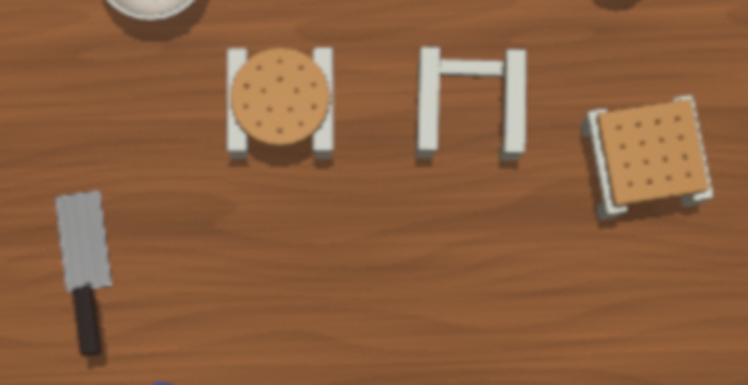

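The crop shows the steel-bladed, black-handled turner at about crop (85,270) and confirms the choice. Its blade measures 103x48 and its handle 67x19, as described. The round bread is at crop (280,95) and the empty stand, bar on the far side, at (472,100). Next are close wrist views.

```bash
python3 - <<'E'
from h import *
ctrl.goto([.60,.03,.22],R(0)); im,c=snap("wrist"); cv2.imwrite("pics/w1.png",im); np.savez("w1.npz",T=c[1])
ctrl.goto([.46,.324,.19],R(np.radians(6.4))); im,c=snap("wrist"); cv2.imwrite("pics/w2.png",im); np.savez("w2.npz",T=c[1])
print(ctrl.current_t())
a=np.hstack([cv2.imread(f"pics/w{i}.png") for i in (1,2)]); cv2.imwrite("pics/w12.png",cv2.resize(a,(800,300),interpolation=cv2.INTER_AREA))
p=c[0]
for i in (1,2):
    im=cv2.imread(f"pics/w{i}.png"); c=(p,np.load(f"w{i}.npz")["T"]); hsv=cv2.cvtColor(im,cv2.COLOR_BGR2HSV)
    H,S,V=[hsv[...,k].astype(int) for k in range(3)]
    for n,m,z in (("black",V<60,.058),("grey",(S<50)&(V>90)&(V<200),.003),("tan",(S>90)&(V>190),.057),("white",(S<50)&(V>200),.045)):
        for b in blobs(m,400)[:7]: print(i,n,b.reshape(-1,2).mean(0),*rect(c,b,z))
E
```

```text
3.9417
1 black [351.379 408.034] [0.8052 0.0239] 790.1150512695312 242.66433715820312 -89.9760895613581
1 black [221.4716 306.9205] [ 0.6845 -0.0842] 74.1585922241211 52.752220153808594 0.2906196713447571
1 black [207.7865 376.6629] [ 0.7808 -0.0963] 38.44009780883789 27.51366424560547 0.02461734227836132
1 grey [609.6849 161.4598] [0.5485 0.3351] 108.07544708251953 50.224021911621094 6.134732246398926
1 grey [382.9411 351.4554] [0.7793 0.1045] 271.622314453125 39.38197326660156 -89.97543018311262
1 grey [ 96.758  217.4804] [ 0.6142 -0.2183] 120.68473815917969 34.14546203613281 9.724283218383789
1 tan [149.0834  69.5769] [ 0.4788 -0.1436] 242.2705078125 136.4442138671875 87.76011657714844
1 tan [522.9872  72.7424] [0.4806 0.1996] 196.3980712890625 135.13482666015625 -89.97403245978057
1 tan [406.1408 224.9338] [0.6003 0.0911] 524.3046875 89.14544677734375 85.8523178100586
1 tan [ 84.5332 268.4946] [ 0.6284 -0.2215] 191.05618286132812 134.46871948242188 -85.7698655128479
1 tan [507.2482 290.9703] [0.665  0.2106] 286.65081787109375 85.1624755859375 -82.18972253799438
1 tan [338.4528  2
[... 1145 characters left out ...]
.45729064941406
2 tan [526.3763  77.5467] [0.3293 0.4656] 212.92547607421875 124.62564849853516 -83.66606140136719
2 tan [486.6948 234.7122] [0.4517 0.4808] 290.096923828125 137.25929260253906 -85.32814741134644
2 tan [116.1429  56.997 ] [0.3414 0.1467] 198.25355529785156 78.45027923583984 -83.66070890426636
2 tan [318.2257 391.3679] [0.6342 0.3266] 243.7642364501953 61.843170166015625 -82.90537786483765
2 tan [286.4147  27.6083] [0.3046 0.2745] 48.16716384887695 39.95161819458008 -11.661430358886719
2 tan [271.     322.5312] [0.5563 0.2828] 63.49790954589844 22.73507308959961 -83.6485366821289
2 white [326.8215 299.5708] [0.527  0.3329] 82.28546142578125 41.16990661621094 6.3528876304626465
```

View pics/w12.png

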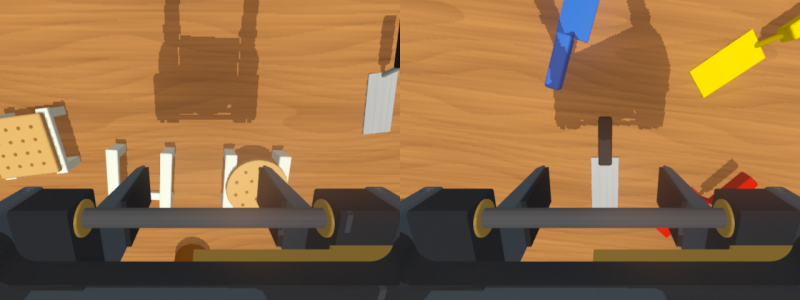

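Left is wrist view 1: the gripper hides the far half of the empty stand (about px 140,180 in the composite) and of the round bread (255,185). Right is view 2: the black handle at (605,140) with the steel blade ahead of it. I take one clear view of the stands from further out.

```bash
python3 - <<'E'
from h import *
ctrl.goto([.79,.03,.20],R(0)); im,c=snap("wrist"); cv2.imwrite("pics/w3.png",im); np.savez("w3.npz",T=c[1])
print(ctrl.current_t())
p=c[0]
for i,zs in ((3,0),(2,0)):
    im=cv2.imread(f"pics/w{i}.png"); c=(p,np.load(f"w{i}.npz")["T"]); hsv=cv2.cvtColor(im,cv2.COLOR_BGR2HSV)
    H,S,V=[hsv[...,k].astype(int) for k in range(3)]; roi=np.zeros(H.shape,bool); roi[:330 if i==3 else 260]=1
    for n,m,z in (("black",V<75,.058),("tan",(S>70)&(S<150)&(V>190),.057),("white",(S<50)&(V>205),.045)):
        for b in blobs(m&roi,400)[:8]: 
            print(i,n,cv2.boundingRect(b),*rect(c,b,z))
E
```

```text
5.6167
3 black (0, 299, 153, 31) [ 0.8782 -0.2172] 152.81539916992188 33.03891372680664 -89.94547501578927
3 black (158, 265, 84, 65) [ 0.8604 -0.0936] 83.81682586669922 68.38604736328125 -89.94547038152814
3 black (411, 269, 73, 61) [0.878  0.1386] 94.94512939453125 47.006568908691406 48.076595306396484
3 black (525, 304, 115, 26) [0.8804 0.2882] 115.40391540527344 27.664453506469727 -89.9454717412591
3 tan (423, 40, 72, 131) [0.6832 0.1437] 103.29488372802734 56.44807052612305 10.685723304748535
3 tan (0, 0, 33, 73) [ 0.6367 -0.2127] 54.51282501220703 24.95159339904785 -14.926055908203125
3 white (490, 212, 124, 97) [0.8251 0.2538] 119.8770751953125 94.8096694946289 -83.24160623550415
3 white (128, 24, 32, 138) [ 0.6765 -0.1233] 108.88594055175781 19.040958404541016 -3.9727096557617188
3 white (0, 261, 32, 60) [ 0.8634 -0.2809] 67.68038177490234 30.444908142089844 -14.926055908203125
3 white (0, 0, 60, 93) [ 0.6396 -0.2244] 63.67287063598633 52.14967727661133 7.705087661743164
3 white (176, 143, 63, 19) [ 0.7232 -0.0742] 55.59708023071289 12.677363395690918 86.0391616821289
3 white (476, 41, 25, 48) [0.6519 0.1662] 35.68253707885742 18.765605926513672 -1.7389450073242188
3 white (460, 131, 27, 44) [0.7237 0.164 ] 38.00407028198242 18.668468475341797 -1.9310226440429688
3 white (369, 37, 23, 23) [0.6396 0.077 ] 18.395885467529297 16.313600540161133 -89.9387353695929
2 black (318, 187, 21, 36) [0.4376 0.3237] 30.810853958129883 17.57985496520996 6.343352317810059
2 tan (280, 47, 67, 37) [0.325  0.2962] 56.35895538330078 16.139047622680664 -61.25210952758789
2 tan (309, 19, 44, 24) [0.3053 0.311 ] 32.21370315551758 15.75306510925293 89.50198364257812
2 tan (318, 0, 43, 16) [0.2882 0.3151] 31.484895706176758 9.769875526428223 -83.66623306274414
```

View pics/w3.png

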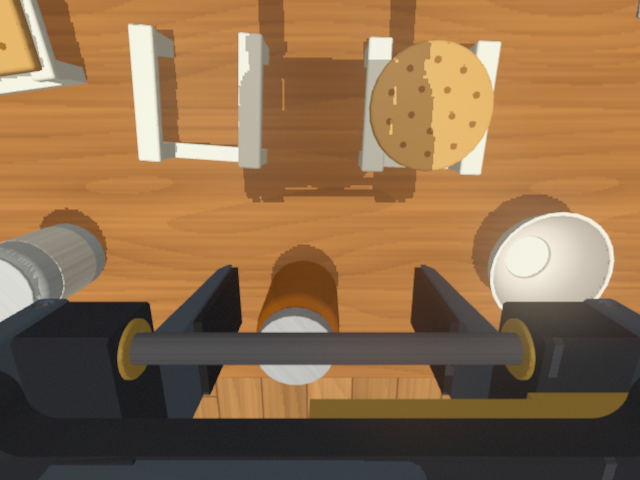

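Empty stand: its lit rail spans px (145,25)-(150,160), the shaded rail (250,35)-(252,166) and the bar is at row 152. Round bread: centre at px (432,105), on a stand whose rail ends agree with the top view to 1 mm, at (0.687, 0.120) with yaw -1.9. Now I grasp the turner and refine the empty stand.

```bash
python3 - <<'E'
from h import *
p=ctrl.camera_params("wrist"); im=cv2.imread("pics/w3.png"); c=(p,np.load("w3.npz")["T"])
hsv=cv2.cvtColor(im,cv2.COLOR_BGR2HSV); S=hsv[...,1].astype(int); V=hsv[...,2].astype(int)
roi=np.zeros(S.shape,bool); roi[20:180,110:290]=1
for vt in (120,150,170):
    for b in blobs((S<70)&(V>vt)&roi,300)[:4]: print(vt,cv2.boundingRect(b),*rect(c,b,.045))
print(im[[60,100,140],:][:,[242,250,258,264]].tolist())
t=cam("top"); it=cv2.imread("pics/top0.png"); print("stand pred top px",proj(t,[[.6796,-.0784,.045],[.687,.12,.057]]))
yaw=np.radians(6.4); d=np.array([np.cos(yaw),np.sin(yaw)]); g=np.array([.4578,.3250])+.014*d
ctrl.goto([*g,.12],R(yaw)); ctrl.move_l([*g,.026],vel=.1)
ctrl.command_gripper(0.0); print(ctrl.current_grip_width()*91,ctrl.current_grasp_force(),ctrl.current_contact_force())
ctrl.move_l([*g,.056],vel=.08); ctrl.sleep(.3)
print(ctrl.current_grip_width()*91,ctrl.current_grasp_force(),ctrl.current_contact_force(),ctrl.current_wrist_torque(),ctrl.current_t())
im,_=snap("scene"); cv2.imwrite("pics/s2.png",im)
cv2.imwrite("pics/s2c.png",cv2.resize(im[170:350,320:560],None,fx=3,fy=3,interpolation=cv2.INTER_CUBIC))
E
```

```text
120 (128, 24, 141, 145) [ 0.6799 -0.0757] 114.71112823486328 109.25383758544922 86.0253677368164
150 (175, 32, 87, 137) [ 0.6803 -0.0613] 108.74613952636719 75.45957946777344 -4.955024719238281
150 (128, 24, 33, 138) [ 0.6766 -0.1227] 109.25436401367188 20.32366371154785 -3.9935379028320312
170 (175, 32, 86, 136) [ 0.6797 -0.061 ] 108.10779571533203 74.5904769897461 -5.649787902832031
170 (128, 24, 33, 138) [ 0.6766 -0.123 ] 109.25436401367188 19.781658172607422 -3.9935379028320312
[[[228, 243, 243], [168, 184, 189], [170, 185, 189], [111, 128, 133]], [[166, 183, 187], [167, 183, 187], [166, 182, 186], [58, 92, 134]], [[165, 182, 187], [166, 182, 186], [161, 177, 181], [58, 94, 138]]]
stand pred top px [[403.2663 144.4452]
 [316.4969 142.8255]]
19.828402638690903 29.996707141399384 [ 0.4038  0.2648 -0.2459]
20.092804273292792 29.99675989151001 [-0.1928  0.1986 -2.4674] [-0.0219  0.1364 -0.0173] 10.2417
```

View pics/s2c.png

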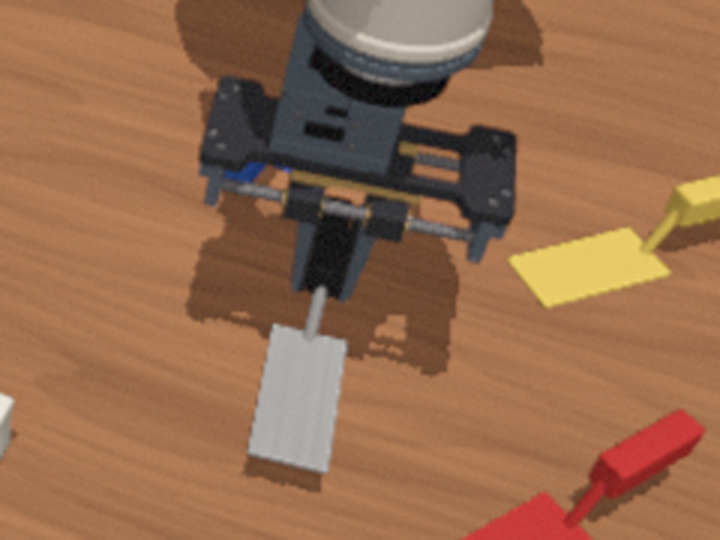

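The turner is lifted, with its blade at crop (300,395) and its shadow close beneath. I check the blade's pitch by casting its outline at the expected height from both fixed cameras.

```bash
python3 - <<'E'
from h import *
print(ctrl.current_tool_pos())
for n,r in (("scene",(slice(255,345),slice(390,450))),("top",(slice(170,245),slice(200,260)))):
    im,c=snap(n); hsv=cv2.cvtColor(im,cv2.COLOR_BGR2HSV); S=hsv[...,1].astype(int); V=hsv[...,2].astype(int)
    m=np.zeros(S.shape,bool); m[r]=1; b=blobs((S<60)&(V>100)&m,300)[0]; b0=b
    # ends: project contour on blade axis
    print(n,cv2.boundingRect(b),*rect(c,b,.033))
    P=cast(c,b.reshape(-1,2),.033)[:,:2]; d=np.array([np.cos(.1117),np.sin(.1117)]); q=np.array([-d[1],d[0]])
    s=(P-ctrl.current_tool_pos()[:2]); w=s@q
    u=s@d; k=abs(w-np.median(w))<.012; print(" ahead of grasp min/max (expect 26,130):",u[k].min()*1e3,u[k].max()*1e3)
E
```

```text
[0.4716 0.3265 0.0557]
scene (402, 266, 34, 62) [0.5331 0.3328] 145.71229553222656 48.68887710571289 6.350375175476074
 ahead of grasp min/max (expect 26,130): -11.003084349817007 134.68048379520258
top (200, 170, 35, 71) [0.5569 0.3531] 163.2734832763672 78.41767120361328 -0.26418304443359375
 ahead of grasp min/max (expect 26,130): 18.018802640145086 172.80399187363486
```

```bash
python3 - <<'E'
from h import *
im,_=snap("top"); cv2.imwrite("pics/t2.png",im)
d=np.array([np.cos(.1117),np.sin(.1117)]); q=np.array([-d[1],d[0]]); g=ctrl.current_tool_pos()[:2]
for n,f,z,o in (("scene","scene0",.003,(410,312)),("scene","s2",.033,(418,298)),("top","top0",.003,(228,210)),("top","t2",.033,(228,208))):
    c=cam(n); im=cv2.imread(f"pics/{f}.png"); hsv=cv2.cvtColor(im,cv2.COLOR_BGR2HSV); S=hsv[...,1].astype(int); V=hsv[...,2].astype(int)
    # sub-pixel half-level crossings of saturation along blade axis lines at z
    out=[]
    for w in np.arange(-.014,.0141,.002):
        u=np.arange(.10,.16,.0005); P=np.c_[g+u[:,None]*d+w*q,np.full(len(u),z)]; px=proj(c,P).astype(np.float32)
        v=cv2.remap(hsv[...,1].astype(np.float32),px[:,:1],px[:,1:],cv2.INTER_LINEAR).ravel()
        h=(v[:20].mean()+v[-20:].mean())/2; out.append(u[np.argmax(v>h)]*1e3)
    # width/lateral at near and far
    print(f,"tip ahead mm",np.median(out),np.std(out))
E
```

```text
scene0 tip ahead mm 134.50000000000003 0.1699673171197595
s2 tip ahead mm 135.00000000000003 0.24494897427831785
top0 tip ahead mm 132.00000000000003 0.2581988897471611
t2 tip ahead mm 103.00000000000001 25.437810877161258
```

The pitch is unchanged after lifting (tip shift 0.5 mm), and the tip is about 132 mm ahead of the grasp. Now I insert under the round bread and lift.

```bash
cat >> h.py <<'E'
B=np.array([.687,.120]); YB=np.radians(-1.9); E0=np.array([.6797,-.0782]); YE=np.radians(-4.0)
ax=lambda y:np.array([np.cos(y),np.sin(y)])
def bread(z,r=(slice(180,400),slice(60,420)),near=(284,312)):
    im,c=snap("scene"); hsv=cv2.cvtColor(im,cv2.COLOR_BGR2HSV); Hh,S,V=[hsv[...,k].astype(int) for k in range(3)]
    m=((Hh>8)&(Hh<22)&(V>175)&(S>80)); mm=np.zeros_like(m); mm[r]=1
    b=min(blobs(m&mm,400),key=lambda k:np.linalg.norm(np.array(cv2.minEnclosingCircle(k)[0])-near))
    P=(cast(c,b.reshape(-1,2),z)[:,:2]*1000).astype(np.float32); (x,y),(w,h),a=cv2.fitEllipse(cv2.convexHull(P))
    return im,np.array([x,y])/1000,(w,h)
E
python3 - <<'E'
from h import *
im,p,s=bread(.057); print("before",p,s)
d=ax(YB); pre=B-.222*d; R0=R(YB)
ctrl.move_l([*ctrl.current_tool_pos()[:2],.062],vel=.1)
ctrl.move_l([*pre,.062],vel=.12,ori=R0); ctrl.sleep(.2)
print(ctrl.current_tool_pos(),pre,ctrl.current_contact_force())
hit=ctrl.move_l([*(B-.093*d),.062],vel=.08,contact_N=5)
print(hit,ctrl.current_tool_pos(),ctrl.current_contact_force(),ctrl.current_t())
im,p,s=bread(.057); print("inserted",p,s)
cv2.imwrite("pics/s3.png",cv2.resize(im[180:380,180:440],None,fx=3,fy=3,interpolation=cv2.INTER_CUBIC))
E
```

```text
before [0.688 0.12 ] (101.6269302368164, 104.4417953491211)
[0.4651 0.1276 0.062 ] [0.4651 0.1274] [-0.1871  0.0568 -0.8561]
False [0.5937 0.1231 0.062 ] [ 0.7348 -0.1137 -1.9439] 14.5167
inserted [0.6878 0.1201] (101.69813537597656, 105.16464233398438)
```

View pics/s3.png

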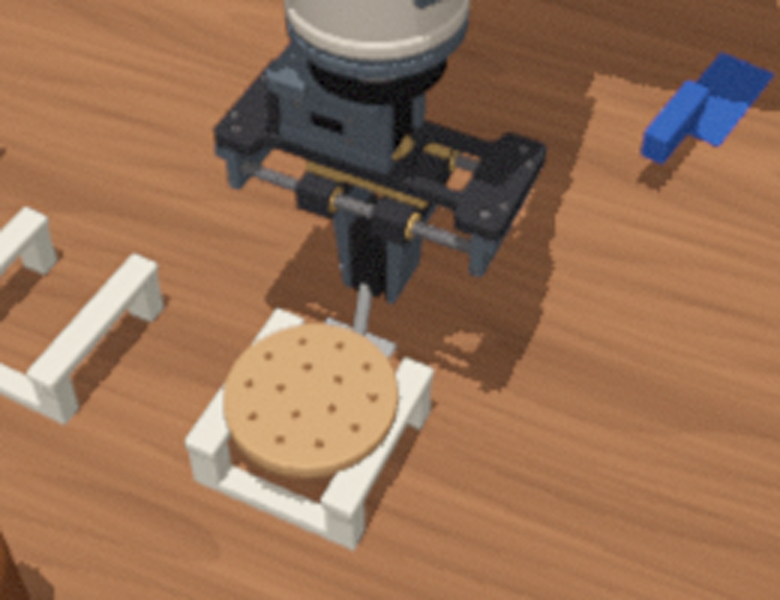

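The blade is under the bread: its rear corner shows at crop (375,340), the bread at (310,395) has not moved, and nothing was touched. I lift it now.

```bash
python3 - <<'E'
from h import *
d=ax(YB); g=B-.093*d
ctrl.move_l([*g,.066],vel=.04); ctrl.move_l([*g,.072],vel=.015); ctrl.move_l([*g,.098],vel=.04); ctrl.sleep(.3)
f=ctrl.current_tool_pos(); print(f,ctrl.current_contact_force(),ctrl.current_wrist_torque(),ctrl.current_grip_width()*91,ctrl.current_t())
z=f[2]-.026+.003+.012
im,p,s=bread(z); print("lifted at z",z,p,s)
cv2.imwrite("pics/s4.png",cv2.resize(im[160:360,180:440],None,fx=3,fy=3,interpolation=cv2.INTER_CUBIC))
E
```

```text
[0.594  0.123  0.0978] [ 0.5142  0.5168 -1.7615] [ 0.0276  0.2082 -0.0128] 20.44211035637233 16.4667
lifted at z 0.08682476660257281 [0.7191 0.1381] (153.6633758544922, 341.1925964355469)
```

View pics/s4.png

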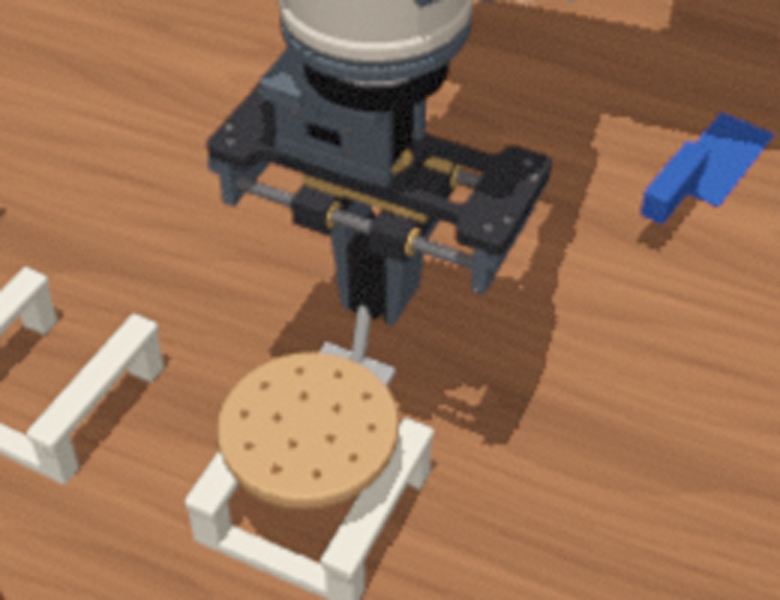

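The bread has lifted clear on the blade, centred at crop (308,425), and appears level. My mask merged with the wood, so I measure again with a better one.

```bash
cat >> h.py <<'E'
def bread2(z,near,im=None):
    if im is None: im,c=snap("scene")
    else: c=cam("scene")
    hsv=cv2.cvtColor(im,cv2.COLOR_BGR2HSV).astype(int); u,v=map(int,near)
    ref=np.median(hsv[v-8:v+9,u-8:u+9].reshape(-1,3),0)
    m=(abs(hsv-ref)<[4,40,35]).all(2).astype(np.uint8); mm=np.zeros_like(m); cv2.circle(mm,(u,v),42,1,-1)
    m=cv2.morphologyEx(m&mm,cv2.MORPH_CLOSE,np.ones((5,5))); m=cv2.morphologyEx(m,cv2.MORPH_OPEN,cv2.getStructuringElement(cv2.MORPH_ELLIPSE,(15,15)))
    b=blobs(m,400)[0]; P=(cast(c,b.reshape(-1,2),z)[:,:2]*1000).astype(np.float32)
    (x,y),(w,h),a=cv2.fitEllipse(cv2.convexHull(P)); e=P.max(0)-P.min(0)
    return im,np.array([x,y])/1000,(w,h,a),e,ref
E
python3 - <<'E'
from h import *
print(bread2(.057,(284,312),cv2.imread("pics/scene0.png"))[1:])
for z in (.0868,.084): print(z,bread2(z,(283,302))[1:4])
print(ctrl.current_tool_pos(),ctrl.current_t())
E
```

```text
(array([0.6881, 0.1194]), (101.26223754882812, 104.49383544921875, 124.36196899414062), array([103.2075, 102.3427], dtype=float32), array([ 16., 109., 209.]))
0.0868 (array([0.689 , 0.1197]), (101.65780639648438, 103.19660186767578, 128.6062774658203), array([102.6937, 101.8502], dtype=float32))
0.084 (array([0.6873, 0.1186]), (102.04147338867188, 103.29353332519531, 131.60397338867188), array([103.1693, 102.3217], dtype=float32))
[0.594  0.1231 0.0979] 16.6167
```

```bash
python3 - <<'E'
from h import *
d=ax(YE); g=E0-.093*d
ctrl.move_l([*g,.098],vel=.07,ori=R(YE)); ctrl.sleep(.3)
f=ctrl.current_tool_pos(); z=f[2]-.011
px=proj(cam("scene"),[[*E0,z]])[0]
im,p,*s=bread2(z,px); print("over",f,g,p,"target",E0+[.0015,-.0003],s,ctrl.current_t())
cv2.imwrite("pics/s5.png",cv2.resize(im[140:340,120:380],None,fx=3,fy=3,interpolation=cv2.INTER_CUBIC))
E
```

```text
over [ 0.5869 -0.0717  0.098 ] [ 0.5869 -0.0717] [ 0.6814 -0.0781] target [ 0.6812 -0.0785] [(101.37201690673828, 104.34014129638672, 143.83590698242188), array([102.9611, 103.3233], dtype=float32), array([ 16., 107., 217.])] 19.9
```

View pics/s5.png

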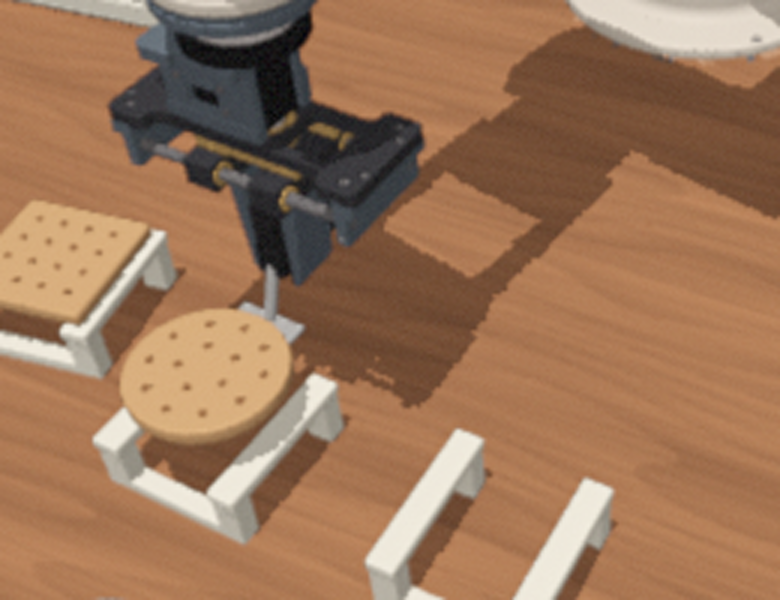

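The bread is above the empty stand at crop (205,375), level and within 0.5 mm of the target. I lower it slowly, then withdraw once it is clear.

```bash
python3 - <<'E'
from h import *
d=ax(YE); g=E0-.093*d
ctrl.move_l([*g,.074],vel=.05); ctrl.move_l([*g,.062],vel=.012); ctrl.sleep(.3)
px=proj(cam("scene"),[[*E0,.057]])[0]
im,p,*s=bread2(.057,px); print("set",ctrl.current_tool_pos(),p,s[0],ctrl.current_contact_force(),ctrl.current_wrist_torque())
hit=ctrl.move_l([*(E0-.235*d),.062],vel=.06,contact_N=5); ctrl.sleep(.2)
im,p,*s=bread2(.057,px); print("out",hit,ctrl.current_tool_pos(),p,s[0],ctrl.current_t())
if not hit:
    q=ctrl.current_tool_pos()[:2]
    ctrl.move_l([*q,.032],vel=.05); h=ctrl.move_l([*q,.0245],vel=.01,contact_N=2)
    print("down",h,ctrl.current_tool_pos(),ctrl.current_contact_force(),ctrl.current_wrist_torque(),ctrl.current_t())
im,_=snap("scene"); cv2.imwrite("pics/s6.png",cv2.resize(im[140:340,120:380],None,fx=3,fy=3,interpolation=cv2.INTER_CUBIC))
E
```

```text
set [ 0.587  -0.0718  0.062 ] [ 0.6806 -0.0792] (100.52383422851562, 107.45429992675781, 143.464599609375) [-0.01   -0.5803 -1.7943] [ 0.0095  0.0686 -0.0233]
out False [ 0.4453 -0.0618  0.062 ] [ 0.6795 -0.0786] (102.21439361572266, 107.41199493408203, 114.00821685791016) 24.8
down True [ 0.4453 -0.0618  0.0259] [ 0.3395 -0.3428  3.6548] [-0.1006 -0.0506 -0.0409] 26.15
```

View pics/s6.png

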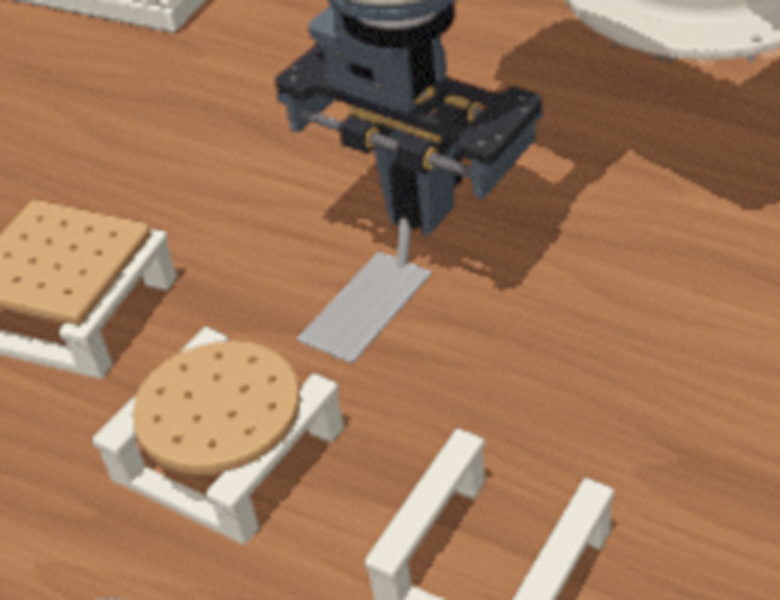

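The bread sits flat and centred on the rails at crop (215,405), within about 2 mm. The turner is fully out, its blade on the table at (365,305). I release, retreat, check and hand in.

```bash
python3 - <<'E'
from h import *
ctrl.command_gripper(0.6); ctrl.sleep(.3)
q=ctrl.current_tool_pos(); ctrl.move_l([q[0],q[1],.20],vel=.1); ctrl.sleep(.5)
px=proj(cam("scene"),[[*E0,.057]])[0]
im,p,*s=bread2(.057,px); print(p,s[0],ctrl.current_contact_force(),ctrl.current_t())
cv2.imwrite("pics/s7.png",cv2.resize(im[140:340,120:380],None,fx=3,fy=3,interpolation=cv2.INTER_CUBIC))
E
```

```text
[ 0.6795 -0.0789] (102.13465118408203, 107.58450317382812, 118.09649658203125) [ 0.8432 -0.3719  0.1672] 29.6333
```

View pics/s7.png

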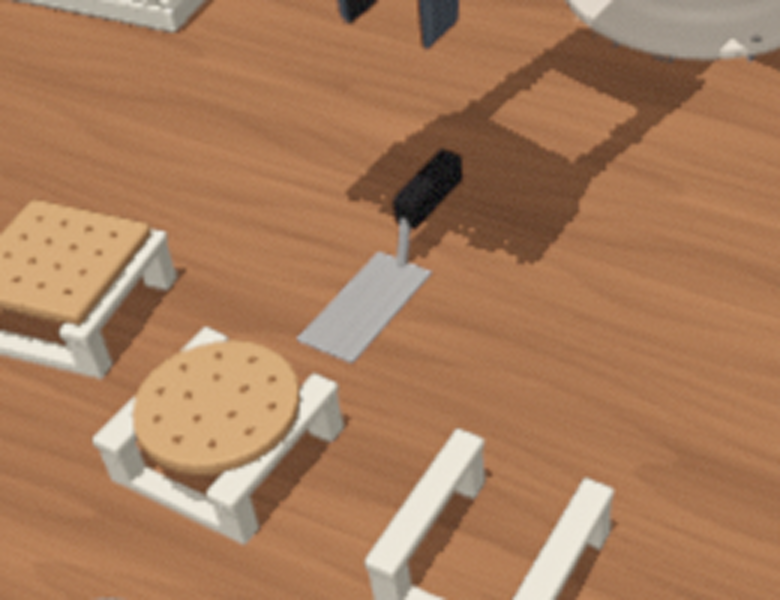

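The turner stands flat on its blade at crop (365,305) with its handle free at (430,190). The round bread is centred on the stand at (215,405) and the square one has not moved.

```bash
python3 -c "
from bench import ctrl
print(ctrl.sign_off())"
```

```text
the job is handed in; nothing more can be done
None
```

The job is handed in at about 30 s of the 54 s allowed: the round crispbread lies flat on the once-empty stand, centred to about 2 mm by the scene camera, the turner stands flat on its blade clear of the stands, and the square one was not touched.

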